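# Pack the breath-tester calibration kit

## Robot

A 6-joint arm with a two-finger parallel gripper is mounted at the origin on the work surface. World frame = base frame: x ahead of the robot, y to its left, z up, the work surface at z = 0. Lengths are in m, angles in degrees, forces in N, time in s.
With the tool pointing down it reaches from about 0.3 to 0.75 m from the base axis. Payload 8.5 kg.
Tool frame: the origin (TCP) lies on the centre line of the jaws, within the pads' length; the fingertips stand 17 mm ahead of it and the grasp point (between the pads) lies 2 mm behind it (env.tcp_to_tips is the distance from the TCP to the fingertips, in m); z points along the fingers, y is the line along which they close (so a half turn about z gives the same grasp; the last joint's range is limited). The gripper opens to 85 mm and grips with 20 to 120 N. Pads are 22 mm wide; open, the fingers measure 114 mm over their backs; the gripper's body (76 mm by 85 mm) begins 54 mm behind the grasp point. The pads swing forward as they close: fully open they stand 13 mm farther back than shut.
Start: joints at [-88.081, 21.807, 74.336, -0, 83.858, -12.336], TCP at [0.135, -0.533, 0.248] pointing down, gripper open.
Joint ranges: [-178.18, 178.18], [-50.72, 133.34], [12.68, 142.11], [-81.47, 261.47], [9.98, 163.14], [-165.26, 165.26]. Speed limits (degrees/s): [136.94, 136.94, 180, 180, 180, 180].

## Interface

Orientations are given as a 3x3 rotation matrix whose columns are the frame's x, y, z axes.
In Python, from rig import env gives the robot as it stands. The module is installed in compiled form; this text tells all that it offers.
- The arm moves only by the shell command python3 -m pendant 'ROWS' [FORCE]. ROWS is JSON, a list of rows, each a list of 7 numbers: the opening, from 0 (shut) to 1 (fully open), then the shift along the tool's x, y, z in m, then the turn, a rotation vector about the tool's x, y, z in rad. A call has 1 to 5 rows; each row is the pose to reach, as a shift and turn from the pose commanded when the call began, along the tool's axes at that moment; what a row does not reach only later rows make up. A row lasts 1/8 s, in which the tool goes at most 62.5 mm and 10.7 degrees, less where a joint would pass 70% of its speed; a pose out of reach is approached as far as the arm can. A call with a gripper value outside its range is refused whole. The fingers move at their own pace and stop on an object; FORCE is the grip in N (left out, the last holds). Time passes only in rows, so rows that repeat a pose let the fingers close. It gives the time, the measured TCP pose, the force, the opening and the grip force at its end, in the units of the state.
- env.observe(): the state, without advancing time (a new reading comes with each control period).
- env.get_image(name): name is "side" or "top" or "wrist"; returns a dict with "image" (480x640x3 uint8, blue, green, red), "fx", "fy", "cx", "cy" (pixels), "pose" (4x4, takes a point from camera to world coordinates). Camera axes: x right, y up, looking along -z (the intrinsics and any distortion apply to the point x, -y, -z); pixel columns grow to the right and rows downward; lengths in m; the calibration is good to about 2 mm. The wrist camera is an equidistant fisheye: a pixel r from the principal point sees the ray r / f radians off the axis. A picture is of the moment at which its call begins. There is no depth.
- env.close_job(): hands the job in; it is judged then, once.
Trained networks look in the newest picture that a camera, given by its name, has taken for a name from the list of things; names that differ only in an ending like _2 or _b are one class to them, and where a whole thing is asked for, a point or a joint stands for the part that bears it (a point fixed in the world has none). Each returns a list of dicts, best first, with "conf" (0 to 1); they miss things now and then, are a little off and sometimes report something else, mostly with a low value. They report only what shows in the picture. A call takes as long as a camera call.
- env.find_in(camera, thing): "bbox" ([centre column, centre row, width, height] in pixels, round what is visible of it).
- env.trace(camera, thing): "mask" (480x640 bool, what is visible of it) and "bbox" ([centre column, centre row, width, height] in pixels, round what is visible of it).
- env.tip_of(camera, thing): "centre" ([column, row] in pixels: a listed point, or the origin of a listed thing).
The state is a dict: "time_s": time; "q": joint angles; "qvel": joint speeds; "joint_efforts": joint torques, N m; "position": TCP position; "tool_rot": TCP orientation; "ft_force": force on the tool from outside, world axes, zero at the start; "wrist_torque": the same for the moment, N m; "grip_width": finger opening in m; "gripper_force": force on a finger pad.
Only numpy, scipy, OpenCV 4.12 (cv2) and the standard library are available. Lean on these libraries where they do the work, as an engineer would, in place of code of your own. Each camera call takes 0.05 s, during which the arm holds its last target. There are 200 camera calls.

## Task

Pack the calibration kit tray: lay the breath tester in the large oblong foam pocket, the sensor module in the square one, the short bottle in the round one and the hose connector with two barbed ends in the narrow one, each down flat on its pocket's floor. Set them down rather than dropping them, and keep the bottle upright. The taller bottle and the plug with only one barb do not belong: leave them standing where they are.

Things in the scene. Friction and masses are not known exactly. Their poses are not given: they have to be found in the camera images.
- tester: Hand-held breath tester lying on its back: black box 82 (x) x 42 (y) x 26 mm high with a small greenish screen on top, 110 g. Origin: centre of its underside; z up. Either way round is right in its pocket.
- module: Sensor module: plain grey square block 40 x 40 x 26 mm high with a round steel inlet (24 mm across, 2 mm high) on top, 60 g. Origin: centre of its underside; z up.
- bottle_short: The short reference bottle, standing: amber, 40 mm across, straight side 40 mm high, then a white cap 26 mm across; 58 mm tall in all, 70 g. Origin: centre of its underside; z up.
- connector: Steel hose connector with a barbed stub at BOTH ends: square body 30 (x) x 24 (y) x 24 mm high in the middle, an 18 mm thick, 22 mm long stub at each end along x, 74 mm long in all, 80 g. Origin: centre of the body's underside; z up.
- insert_oblong: Dark foam insert with the large oblong pocket, 98 (x) x 58 (y) mm: the place of the breath tester. Insert 108 (x) x 88 (y) x 22 mm, fixed; pocket centred, 8 mm deep, its pale floor 14 mm above the insert's underside. Origin: centre of the underside, z up. The four inserts lie two by two in one low grey tray, undersides 6 mm above the bench, tops 28 mm, rim 26 mm.
- insert_square: Dark foam insert with the square pocket, 58 x 58 mm: the place of the sensor module. Insert 108 (x) x 88 (y) x 22 mm, fixed; pocket centred, 8 mm deep, its pale floor 14 mm above the insert's underside. Origin: centre of the underside, z up.
- insert_round: Dark foam insert with the round pocket, 60 mm across: the place of the short bottle. Insert 108 (x) x 88 (y) x 22 mm, fixed; pocket centred, 8 mm deep, its pale floor 14 mm above the insert's underside. Origin: centre of the underside, z up.
- insert_slot: Dark foam insert with the narrow pocket, 90 (x) x 40 (y) mm: the place of the connector. Insert 108 (x) x 88 (y) x 22 mm, fixed; pocket centred, 8 mm deep, its pale floor 14 mm above the insert's underside. Origin: centre of the underside, z up.
- bottle_tall: Look-alike, stays where it is: amber bottle like the short one, 40 mm across but 92 mm tall, 120 g. Origin: centre of its underside.
- plug: Look-alike, stays where it is: steel blanking plug with the same 30 x 24 x 24 mm square body as the connector but a barbed stub at ONE end only (+x), 52 mm long in all. Origin: centre of the square body's underside.

How it is judged:
By the outcome, as a careful person would: the job done as asked, in the order asked, and still so for the second after the job is handed in, with the robot touching nothing.
It also fails if it takes over 114 s, if anything falls off the work surface, if the arm or the gripper's body presses on something with over 40 N, if the wrist force passes 120 N, or if a joint passes its speed limit or range.

## Working session

There is one attempt and no reset: what is moved stays moved. The work goes in short steps, Python scripts to look and compute and a shell command to move; the robot and the scene stay as the last step left them, time stands still between calls to the robot, and variables do not carry over. Pictures are saved under pics/ and viewed, at most 14 in all, crops included, and the job is handed in when it is done.

```bash
mkdir -p pics; cat > h.py <<'E'
import numpy as np, cv2
from rig import env
def ray(im,u,v,fish=False):
    x=(u-im["cx"])/im["fx"]; y=(v-im["cy"])/im["fy"]
    if fish:
        r=np.hypot(x,y); s=np.sin(r)/r if r>1e-9 else 1
        d=np.array([x*s,-y*s,-np.cos(r)])
    else: d=np.array([x,-y,-1.])
    P=np.array(im["pose"]); return P[:3,3],P[:3,:3]@d
def onz(im,u,v,z,fish=False):
    o,d=ray(im,u,v,fish); return o+d*(z-o[2])/d[2]
E
python3 - <<'E'
from h import *
things="tester module bottle_short connector insert_oblong insert_square insert_round insert_slot bottle_tall plug".split()
for c in ("top","side"):
    im=env.get_image(c); cv2.imwrite(f"pics/{c}0.png",im["image"])
    print(c,im["fx"],im["cx"],im["cy"],np.round(im["pose"],3).tolist())
    for t in things:
        r=env.tip_of(c,t)[:2]; z=0.006 if "insert" in t else 0
        print(t,[(round(a["conf"],2),np.round(a["centre"],0).tolist(),np.round(onz(im,*a["centre"],z)[:2],3).tolist()) for a in r])
s=env.observe(); print(s["time_s"],np.round(s["tool_rot"],3).tolist(),s["position"],env.tcp_to_tips)
E
```

```text
top 534.5131409154266 325.0562472545112 240.6203507235939 [[-0.008, 0.989, -0.151, 0.382], [-1.0, -0.011, -0.02, -0.034], [-0.021, 0.151, 0.988, 0.994], [0.0, 0.0, 0.0, 1.0]]
tester [(0.91, [433.0, 284.0], [0.451, -0.213]), (0.5, [504.0, 220.0], [0.568, -0.351])]
module [(0.89, [433.0, 226.0], [0.56, -0.217])]
bottle_short [(0.83, [365.0, 224.0], [0.566, -0.091]), (0.62, [170.0, 233.0], [0.552, 0.28])]
connector [(0.9, [363.0, 292.0], [0.438, -0.084])]
insert_oblong [(0.96, [170.0, 232.0], [0.553, 0.277]), (0.74, [235.0, 272.0], [0.477, 0.153])]
insert_square [(0.88, [230.0, 223.0], [0.569, 0.165])]
insert_round [(0.69, [235.0, 273.0], [0.474, 0.154])]
insert_slot [(0.69, [177.0, 276.0], [0.471, 0.262]), (0.54, [433.0, 285.0], [0.449, -0.212])]
bottle_tall [(0.64, [230.0, 226.0], [0.565, 0.165])]
plug [(0.93, [505.0, 219.0], [0.571, -0.352]), (0.24, [177.0, 278.0], [0.466, 0.263])]
side 510.9200385291922 316.7040901176291 246.6438789702301 [[-0.89, 0.281, -0.359, 0.143], [-0.456, -0.553, 0.697, 0.71], [-0.003, 0.784, 0.62, 0.684], [0.0, 0.0, 0.0, 1.0]]
tester [(0.72, [341.0, 208.0], [0.555, -0.217]), (0.71, [382.0, 222.0], [0.445, -0.206])]
module [(0.68, [340.0, 206.0], [0.562, -0.225])]
bottle_short []
connector [(0.67, [364.0, 253.0], [0.439, -0.084])]
insert_oblong []
insert_square [(0.71, [295.0, 319.0], [0.474, 0.155]), (0.69, [247.0, 305.0], [0.571, 0.164])]
insert_round [(0.87, [294.0, 317.0], [0.477, 0.151])]
insert_slot [(0.77, [265.0, 363.0], [0.469, 0.265]), (0.3, [295.0, 318.0], [0.475, 0.152])]
bottle_tall [(0.61, [408.0, 189.0], [0.443, -0.371]), (0.49, [384.0, 220.0], [0.446, -0.216])]
plug [(0.66, [355.0, 179.0], [0.579, -0.356])]
1.1 [[0.969, 0.246, 0.0], [0.246, -0.969, -0.0], [0.0, 0.0, -1.0]] [ 0.13544228 -0.5330578   0.24833238] 0.017
```

View pics/top0.png

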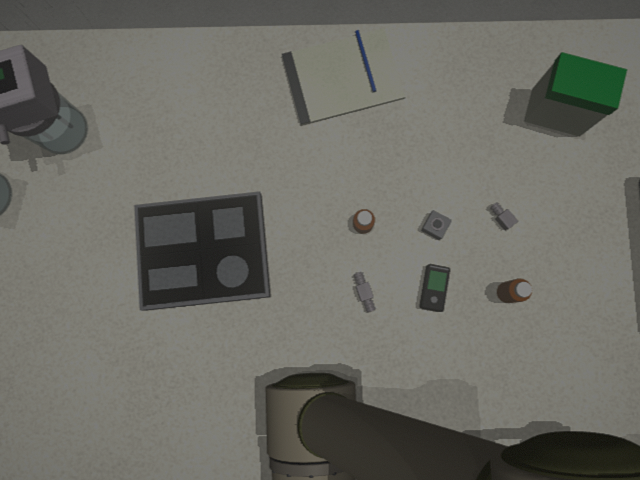

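View pics/side0.png

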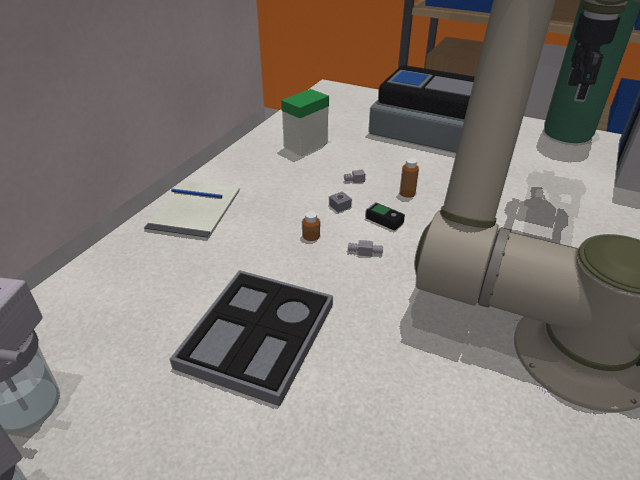

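The top view shows the short bottle at (365,220), the module at (435,224), the connector at (364,292) and the tester at (435,288). The plug is at (503,216) and the tall bottle at (515,291), and the tray spans columns 136-268 and rows 193-308. The pocket layout is oblong top-left, square top-right, slot bottom-left and round bottom-right. The side view agrees. Next I fit poses to the silhouettes.

```bash
cat > fit.py <<'E'
from h import *
from scipy.optimize import minimize
def box(a,b,z0,z1,x0=0): return np.array([[x0+sx*a/2,sy*b/2,z] for sx in(-1,1) for sy in(-1,1) for z in(z0,z1)])
def cyl(r,z0,z1): return np.array([[r*np.cos(t),r*np.sin(t),z] for t in np.linspace(0,6.28,24) for z in(z0,z1)])
M={"tester":[box(.082,.042,0,.026)],"module":[box(.04,.04,0,.026)],"bottle_short":[cyl(.02,0,.04),cyl(.013,.04,.058)],
"connector":[box(.03,.024,0,.024),box(.074,.018,.003,.021)],
"insert_oblong":[box(.098,.058,.020,.020)],"insert_square":[box(.058,.058,.02,.02)],"insert_round":[cyl(.03,.02,.02)],"insert_slot":[box(.09,.04,.02,.02)]}
def sil(im,parts,p,S=4):
    P=np.linalg.inv(im["pose"]); m=np.zeros((480*S,640*S),np.uint8); c,s=np.cos(p[2]),np.sin(p[2])
    for q in parts:
        w=np.c_[q[:,0]*c-q[:,1]*s+p[0],q[:,0]*s+q[:,1]*c+p[1],q[:,2]]
        k=w@P[:3,:3].T+P[:3,3]; u=im["cx"]-im["fx"]*k[:,0]/k[:,2]; v=im["cy"]+im["fy"]*k[:,1]/k[:,2]
        h=cv2.convexHull((np.c_[u+.5,v+.5]*S*16).astype(np.int32)); cv2.fillConvexPoly(m,h,1,shift=4)
    return m>0
def fit(im,mask,parts,p0):
    B=cv2.resize(mask.astype(np.uint8),None,fx=4,fy=4,interpolation=cv2.INTER_NEAREST)>0
    f=lambda p:-(lambda s:(s&B).sum()/max(1,(s|B).sum()))(sil(im,parts,p))
    best=None
    for y in np.radians([0,30,60,90,120,150]):
        r=minimize(f,[*p0,y],method="Nelder-Mead",options=dict(initial_simplex=[[p0[0],p0[1],y],[p0[0]+.008,p0[1],y],[p0[0],p0[1]+.008,y],[p0[0],p0[1],y+.3]],maxfev=90,xatol=1e-4,fatol=1e-4))
        if best is None or r.fun<best.fun: best=r
    return best.x[:2].round(4).tolist(),round(np.degrees(best.x[2])%180,1),round(-best.fun,2)
E
python3 - <<'E'
from fit import *
P0=dict(tester=(.45,-.213),module=(.56,-.217),bottle_short=(.566,-.091),connector=(.438,-.084))
for c in("top","side"):
    im=env.get_image(c)
    for t,p in P0.items():
        for a in env.trace(c,t)[:3]:
            q=onz(im,*a["bbox"][:2],.012)
            if np.hypot(q[0]-p[0],q[1]-p[1])<.04: print(c,t,round(a["conf"],2),fit(im,a["mask"],M[t],p)); break
        else: print(c,t,"none")
    if c=="top":
        g=cv2.cvtColor(im["image"],cv2.COLOR_BGR2GRAY)
        m=((g>60)*255).astype(np.uint8)
        n,l,st,ce=cv2.connectedComponentsWithStats(m[195:303,140:265],connectivity=4)
        for i in range(1,n):
            if 500<st[i,4]<3500:
                k=(l==i).astype(np.uint8); cs,_=cv2.findContours(k,cv2.RETR_EXTERNAL,cv2.CHAIN_APPROX_NONE)
                w=np.array([onz(im,u+140,v+195,.02)[:2] for u,v in cs[0][:,0]]).astype(np.float32)
                (cx,cy),wh,an=cv2.minAreaRect(w); print("pocket",st[i].tolist(),cx,cy,wh,an)
        for t in M:
            if "insert" in t:
                for a in env.trace(c,t)[:1]:
                    cs,_=cv2.findContours(a["mask"].astype(np.uint8),cv2.RETR_EXTERNAL,cv2.CHAIN_APPROX_NONE)
                    w=np.array([onz(im,u,v,.028)[:2] for u,v in max(cs,key=len)[:,0]]).astype(np.float32)
                    print(t,round(a["conf"],2),cv2.minAreaRect(w))
E
```

```text
top tester 0.61 ([0.4434, -0.2136], np.float64(169.8), np.float64(0.96))
top module 0.88 ([0.5596, -0.2209], np.float64(149.1), np.float64(0.9))
top bottle_short 0.82 ([0.5658, -0.0861], np.float64(156.1), np.float64(0.95))
top connector 0.83 ([0.4376, -0.0856], np.float64(17.8), np.float64(0.85))
pocket [0, 0, 113, 13, 743] 0.6088219881057739 0.22703737020492554 (0.21139363944530487, 0.02305782027542591) 89.23319244384766
pocket [72, 12, 33, 32, 898] 0.5668529868125916 0.16484180092811584 (0.05594334378838539, 0.05698481574654579) 5.747213363647461
pocket [3, 17, 54, 35, 1526] 0.5562289357185364 0.2746567130088806 (0.055983539670705795, 0.09642567485570908) 5.732707500457764
pocket [77, 61, 32, 31, 781] 0.4766605794429779 0.15542744100093842 (0.057207487523555756, 0.055188294500112534) 89.44403076171875
pocket [8, 70, 49, 26, 999] 0.4663234353065491 0.2659105360507965 (0.038554031401872635, 0.08830837905406952) 5.436450004577637
insert_oblong 0.94 ((0.5549353361129761, 0.2717326581478119), (0.09225652366876602, 0.11226224899291992), 6.400521755218506)
insert_square 0.77 ((0.5655829906463623, 0.16259586811065674), (0.0902099683880806, 0.11265721917152405), 5.579582691192627)
insert_round 0.68 ((0.4762113392353058, 0.15334878861904144), (0.08890766650438309, 0.11078135669231415), 5.774875164031982)
insert_slot 0.87 ((0.46552348136901855, 0.2636675238609314), (0.0893111526966095, 0.11110351979732513), 5.291886806488037)
side tester 0.7 ([0.4459, -0.2153], np.float64(167.1), np.float64(0.91))
side module 0.62 ([0.5621, -0.224], np.float64(143.1), np.float64(0.9))
side bottle_short 0.56 ([0.57, -0.0888], np.float64(24.2), np.float64(0.93))
side connector 0.63 ([0.4403, -0.0876], np.float64(20.2), np.float64(0.8))
```

```bash
cat > to.py <<'E'
import sys
from h import *
from scipy.spatial.transform import Rotation as R
x,y,z,a=map(float,sys.argv[1:5]); s=env.observe(); T=np.array(s["tool_rot"]); c,k=np.cos(np.radians(a)),np.sin(np.radians(a))
print("t",s["time_s"],"pos",np.round(s["position"],4),"shift",(T.T@(np.array([x,y,z])-s["position"])).round(4),"turn",R.from_matrix(T.T@np.array([[c,k,0],[k,-c,0],[0,0,-1]])).as_rotvec().round(3))
E
python3 to.py .4445 -.2145 .15 -11
```

```text
t 1.8 pos [ 0.1354 -0.533   0.2483] shift [ 0.378  -0.2326  0.0983] turn [ 0.    -0.     0.441]
```

```bash
python3 -m pendant '[[1,0.05,-0.03,0,0,0,0.09],[1,0.10,-0.06,0,0,0,0.18],[1,0.15,-0.09,0,0,0,0.27],[1,0.2,-0.12,0,0,0,0.36],[1,0.25,-0.15,0,0,0,0.441]]'; python3 to.py .4445 -.2145 .12 -11
```

```text
time_s: 2.42
position: [0.3419, -0.3247, 0.2485]
tool_rot: [[0.981, -0.194, 0.0], [-0.194, -0.981, -0.0], [0.0, 0.0, -1.0]]
ft_force: [0.4, -0.8, -0.4]
grip_width: 0.0858
gripper_force: 0.0
t 2.425 pos [ 0.3419 -0.3247  0.2485] shift [ 0.0792 -0.1281  0.1285] turn [ 0.    -0.    -0.003]
```

```bash
python3 -m pendant '[[1,0.02,-0.032,0.02,0,0,0],[1,0.04,-0.064,0.05,0,0,0],[1,0.06,-0.096,0.09,0,0,0],[1,0.079,-0.128,0.1285,0,0,0],[1,0.079,-0.128,0.1285,0,0,0]]'; python3 to.py .4445 -.2145 .026 -11
python3 - <<'E'
from h import *
im=env.get_image("wrist"); cv2.imwrite("pics/w1.png",im["image"])
E
```

```text
time_s: 3.05
position: [0.4428, -0.2133, 0.1176]
tool_rot: [[0.982, -0.188, -0.004], [-0.188, -0.982, 0.003], [-0.004, -0.003, -1.0]]
ft_force: [0.1, -0.0, 0.4]
grip_width: 0.0858
gripper_force: 0.0
t 3.05 pos [ 0.4428 -0.2133  0.1176] shift [0.0023 0.0011 0.0916] turn [-0.003  0.004  0.003]
```

View pics/w1.png

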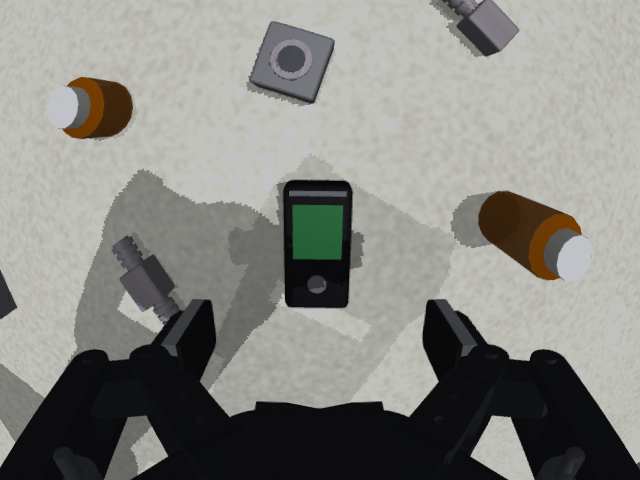

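The wrist view shows the tester straight in line with the jaws and centred at about (318,244), so I descend and grip.

```bash
python3 -m pendant '[[1,0.002,0.001,0.03,0,0.004,0.003],[1,0.002,0.001,0.06,0,0.004,0.003],[1,0.002,0.001,0.08,-0.003,0.004,0.003],[1,0.002,0.001,0.0916,-0.003,0.004,0.003],[0.6,0.002,0.001,0.0916,-0.003,0.004,0.003]]' 35
python3 -m pendant '[[0.2,0,0,0,0,0,0],[0.2,0,0,0,0,0,0],[0.2,0,0,0,0,0,0],[0.2,0,0,0,0,0,0],[0.2,0,0,0,0,0,0]]' 35; python3 - <<'E'
from h import *
im=env.get_image("wrist"); cv2.imwrite("pics/w2.png",im["image"])
E
```

```text
time_s: 3.72
position: [0.4445, -0.2176, 0.0285]
tool_rot: [[0.981, -0.195, 0.004], [-0.195, -0.981, -0.004], [0.004, 0.003, -1.0]]
ft_force: [-0.2, 0.1, 0.4]
grip_width: 0.0697
gripper_force: 0.0
time_s: 4.35
position: [0.4449, -0.2173, 0.0293]
tool_rot: [[0.981, -0.194, 0.005], [-0.194, -0.981, -0.005], [0.006, 0.004, -1.0]]
ft_force: [-1.0, 1.0, 5.4]
grip_width: 0.0411
gripper_force: 35.8
```

View pics/w2.png

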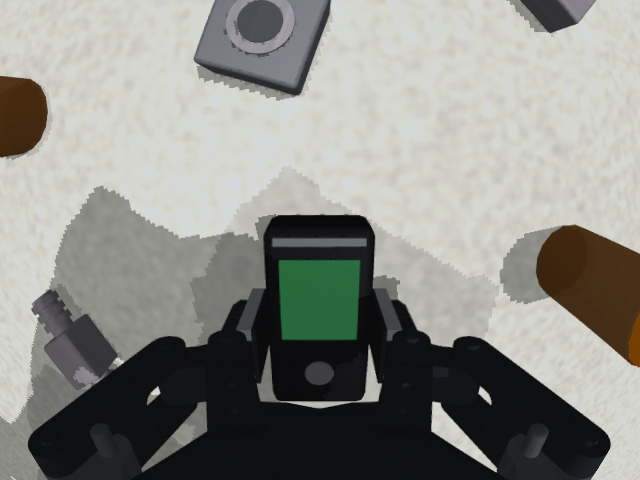

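The tester is held with the width reading 41 mm. Next I lift it and carry it to the tray.

```bash
python3 -m pendant '[[0.2,0,0,-0.02,0,0,0],[0.2,0,0,-0.06,0,0,0],[0.2,0,0,-0.1,0,0,0],[0.2,0,0,-0.13,0,0,-0.1],[0.2,0,0,-0.13,0,0,-0.2]]'; python3 to.py .5555 .2735 .15 95.7
```

```text
time_s: 5.03
position: [0.4448, -0.2169, 0.1608]
tool_rot: [[1.0, 0.008, 0.007], [0.008, -1.0, -0.007], [0.007, 0.007, -1.0]]
ft_force: [0.2, 0.3, -2.1]
grip_width: 0.041
gripper_force: 36.4
t 5.025 pos [ 0.4448 -0.2169  0.1608] shift [ 0.1147 -0.4895  0.0082] turn [ 0.012  0.    -1.662]
```

```bash
python3 -m pendant '[[0.2,0.011,-0.049,0,0,0,-0.166],[0.2,0.023,-0.098,0,0,0,-0.332],[0.2,0.034,-0.147,0,0,0,-0.5],[0.2,0.046,-0.196,0,0,0,-0.665],[0.2,0.057,-0.245,0,0,0,-0.83]]'; python3 to.py .5555 .2735 .12 95.7
```

```text
time_s: 5.65
position: [0.5001, 0.0305, 0.1579]
tool_rot: [[0.667, 0.745, 0.004], [0.745, -0.667, -0.004], [-0.0, 0.006, -1.0]]
ft_force: [1.0, -0.7, -1.1]
grip_width: 0.041
gripper_force: 36.4
t 5.65 pos [0.5001 0.0305 0.1579] shift [ 0.218  -0.1211  0.0372] turn [ 0.005  0.003 -0.83 ]
```

```bash
python3 -m pendant '[[0.2,0.044,-0.024,0,0,0,-0.166],[0.2,0.088,-0.048,0,0,0,-0.332],[0.2,0.132,-0.072,0.01,0,0,-0.5],[0.2,0.175,-0.097,0.02,0,0,-0.665],[0.2,0.218,-0.121,0.037,0,0,-0.83]]';python3 -m pendant '[[0.2,0,0,0,0,0,0],[0.2,0,0,0,0,0,0]]'; python3 to.py .5555 .2735 .049 95.7
python3 - <<'E'
from h import *
im=env.get_image("wrist"); cv2.imwrite("pics/w3.png",im["image"])
E
```

```text
time_s: 6.28
position: [0.5571, 0.2733, 0.1202]
tool_rot: [[-0.1, 0.995, 0.005], [0.995, 0.1, -0.003], [-0.004, 0.004, -1.0]]
ft_force: [1.7, -0.0, -1.4]
grip_width: 0.0412
gripper_force: 36.4
time_s: 6.52
position: [0.5566, 0.2712, 0.12]
tool_rot: [[-0.093, 0.996, 0.003], [0.996, 0.093, -0.004], [-0.004, 0.003, -1.0]]
ft_force: [-0.8, -0.1, -1.0]
grip_width: 0.0411
gripper_force: 36.4
t 6.525 pos [0.5566 0.2712 0.12  ] shift [ 0.0027 -0.0011  0.071 ] turn [ 0.003  0.004 -0.006]
```

View pics/w3.png

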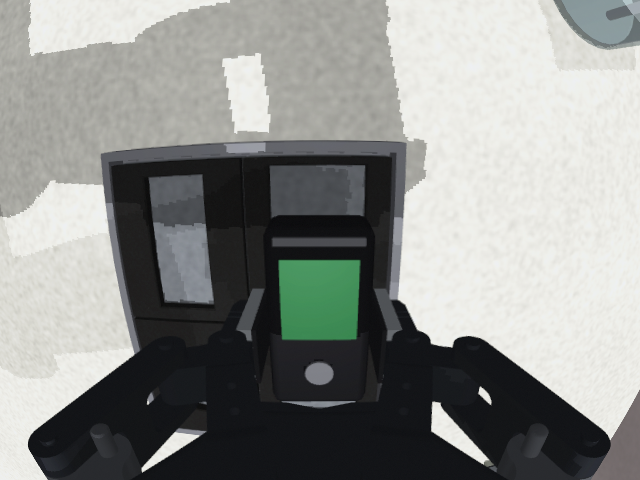

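The pocket lies in line under the tester, at columns 270-365. I check the tester's centre along the tool from its front top edge at (320,217) and rear edge at (320,400).

```bash
python3 - <<'E'
from h import *
im=env.get_image("wrist"); s=env.observe()
T=np.array(s["tool_rot"])
for v in(217,400): print(T.T@(onz(im,320,v,.117,True)-s["position"]))
for v in(165,): print(T.T@(onz(im,318,v,.028,True)-s["position"]))
E
```

```text
[ 4.17472065e-02 -4.17500963e-05  3.27035701e-03]
[-4.22107800e-02  5.77300409e-05  3.61456428e-03]
[ 0.05246599 -0.00095104  0.09222448]
```

```bash
python3 -m pendant '[[0.2,0.003,-0.001,0.03,0.003,0.004,-0.006],[0.2,0.003,-0.001,0.05,0.003,0.004,-0.006],[0.2,0.003,-0.001,0.06,0.003,0.004,-0.006],[0.2,0.003,-0.001,0.066,0.003,0.004,-0.006],[0.2,0.003,-0.001,0.066,0.003,0.004,-0.006]]'; python3 to.py .5555 .2735 .049 95.7
```

```text
time_s: 7.25
position: [0.5559, 0.274, 0.0541]
tool_rot: [[-0.099, 0.995, 0.0], [0.995, 0.099, 0.0], [0.0, 0.0, -1.0]]
ft_force: [0.2, -0.3, -1.3]
grip_width: 0.0408
gripper_force: 36.4
t 7.25 pos [0.5559 0.274  0.0541] shift [-0.0004 -0.0004  0.0051] turn [ 0. -0.  0.]
```

```bash
python3 -m pendant '[[0.2,0,0,0.002,0,0,0],[0.2,0,0,0.004,0,0,0],[0.2,0,0,0.0045,0,0,0],[0.2,0,0,0.0045,0,0,0]]'; python3 -m pendant '[[0.2,0,0,0.001,0,0,0],[0.2,0,0,0.001,0,0,0]]'
```

```text
time_s: 7.75
position: [0.5557, 0.2742, 0.0495]
tool_rot: [[-0.1, 0.995, 0.0], [0.995, 0.1, 0.0], [-0.0, 0.0, -1.0]]
ft_force: [-0.6, -0.8, -0.2]
grip_width: 0.041
gripper_force: 36.6
time_s: 8.0
position: [0.5557, 0.2742, 0.0493]
tool_rot: [[-0.1, 0.995, 0.001], [0.995, 0.1, 0.0], [-0.0, 0.001, -1.0]]
ft_force: [-4.2, -1.7, 6.8]
grip_width: 0.0412
gripper_force: 37.4
```

Contact with the floor is felt (7 N), so I release and rise.

```bash
python3 -m pendant '[[0.7,0,0,0,0,0,0],[0.7,0,0,0,0,0,0],[0.7,0,0,0,0,0,0],[0.7,0,0,-0.03,0,0,0],[0.9,0,0,-0.08,0,0,0]]'; python3 -m pendant '[[1,0,0,-0.03,0,0,0],[1,0,0,-0.05,0,0,0.1]]'; python3 - <<'E'
from h import *
im=env.get_image("top"); cv2.imwrite("pics/w4.png",im["image"][150:350,100:500].repeat(2,0).repeat(2,1))
im=env.get_image("wrist"); cv2.imwrite("pics/w5.png",im["image"])
E
python3 to.py .561 -.222 .15 57;python3 to.py .561 -.222 .15 -33
```

```text
time_s: 8.62
position: [0.555, 0.2739, 0.1276]
tool_rot: [[-0.1, 0.995, -0.004], [0.995, 0.1, -0.001], [-0.001, -0.004, -1.0]]
ft_force: [0.8, -0.1, 0.6]
grip_width: 0.0758
gripper_force: 0.0
time_s: 8.88
position: [0.5559, 0.2742, 0.18]
tool_rot: [[0.002, 1.0, 0.002], [1.0, -0.002, 0.0], [0.0, 0.002, -1.0]]
ft_force: [0.0, 0.2, -0.0]
grip_width: 0.0855
gripper_force: 0.0
t 8.975 pos [0.5564 0.2744 0.1804] shift [-0.4965  0.0048  0.0298] turn [ 0.004 -0.002  0.575]
t 8.975 pos [0.5564 0.2744 0.1804] shift [-0.4965  0.0048  0.0298] turn [ 1.000e-03 -5.000e-03  2.146e+00]
```

View pics/w5.png

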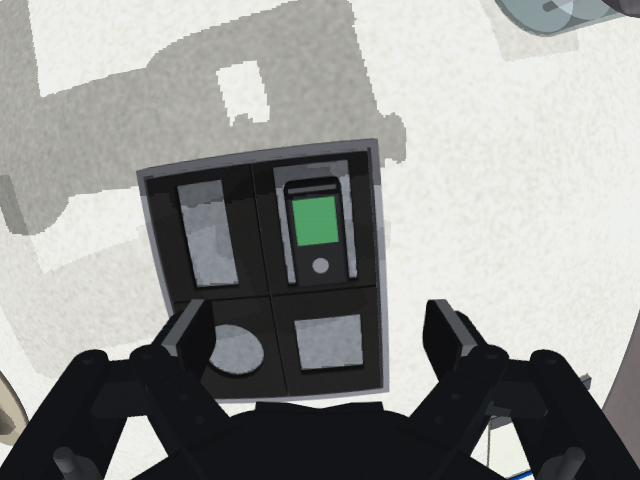

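The tester lies flat in the oblong pocket at about (316,230). Next is the module.

```bash
python3 -m pendant '[[1,-0.05,0,0,0,0,0.12],[1,-0.1,0.001,0,0,0,0.23],[1,-0.15,0.002,0,0,0,0.35],[1,-0.2,0.002,0,0,0,0.46],[1,-0.25,0.003,0,0,0,0.575]]'; python3 to.py .561 -.222 .12 57
```

```text
time_s: 9.6
position: [0.5582, 0.0226, 0.1771]
tool_rot: [[0.545, 0.838, -0.002], [0.838, -0.545, 0.0], [-0.001, -0.002, -1.0]]
ft_force: [1.0, 0.2, 0.1]
grip_width: 0.0855
gripper_force: 0.0
t 9.6 pos [0.5582 0.0226 0.1771] shift [-0.2035  0.1358  0.057 ] turn [-0.002  0.001 -0.   ]
```

```bash
python3 -m pendant '[[1,-0.041,0.027,0,0,0,0],[1,-0.081,0.054,0.01,0,0,0],[1,-0.122,0.081,0.03,0,0,0],[1,-0.163,0.108,0.045,0,0,0],[1,-0.2035,0.136,0.057,0,0,0]]';python3 -m pendant '[[1,0,0,0,0,0,0],[1,0,0,0,0,0,0]]'
python3 - <<'E'
from h import *
im=env.get_image("wrist"); cv2.imwrite("pics/w6.png",im["image"])
s=env.observe();T=np.array(s["tool_rot"])
for a in env.trace("wrist","module")[:1]:
    cs,_=cv2.findContours(a["mask"].astype(np.uint8),cv2.RETR_EXTERNAL,cv2.CHAIN_APPROX_NONE)
    w=np.array([(T.T@(onz(im,u,v,.026,True)-s["position"]))[:2] for u,v in max(cs,key=len)[:,0]]).astype(np.float32); print(a["bbox"],cv2.minAreaRect(w))
E
python3 to.py .561 -.222 .026 57
```

```text
time_s: 10.22
position: [0.5615, -0.2219, 0.1194]
tool_rot: [[0.542, 0.84, -0.002], [0.84, -0.542, 0.001], [0.0, -0.002, -1.0]]
ft_force: [0.8, 0.7, 0.4]
grip_width: 0.0854
gripper_force: 0.0
time_s: 10.48
position: [0.5618, -0.22, 0.1205]
tool_rot: [[0.543, 0.84, -0.001], [0.84, -0.543, 0.001], [0.0, -0.002, -1.0]]
ft_force: [-0.2, 0.1, 0.1]
grip_width: 0.0854
gripper_force: 0.0
[314.7, 247.0, 65.6, 68.4] ((0.0006295032799243927, -0.0027962680906057358), (0.03973367437720299, 0.04451199993491173), 87.11380767822266)
t 10.575 pos [ 0.5622 -0.2194  0.1212] shift [-0.0029  0.0005  0.0952] turn [-0.    -0.     0.003]
```

View pics/w6.png

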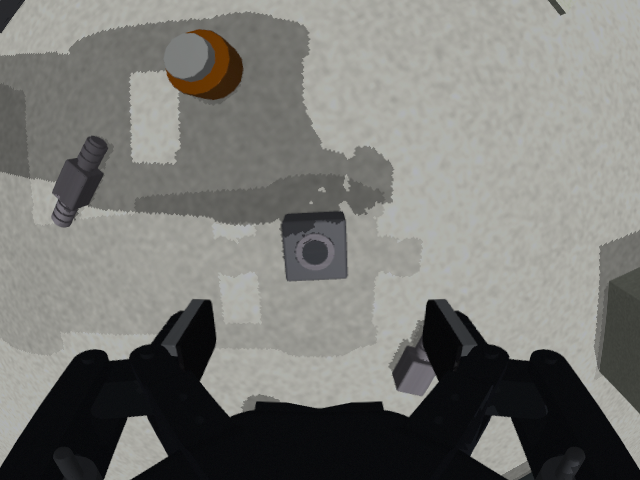

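The module is at (315,247), turned about 3 degrees in the jaws, and the plug at (412,372) stays outside the finger path.

```bash
python3 -m pendant '[[1,-0.0015,-0.0025,0.03,0,0,-0.05],[1,-0.0015,-0.0025,0.06,0,0,-0.05],[1,-0.0015,-0.0025,0.085,0,0,-0.05],[1,-0.0015,-0.0025,0.095,0,0,-0.05],[0.6,-0.0015,-0.0025,0.095,0,0,-0.05]]' 35
python3 -m pendant '[[0.2,0,0,0,0,0,0],[0.2,0,0,0,0,0,0],[0.2,0,0,0,0,0,0],[0.2,0,0,0,0,0,0],[0.2,0,0,0,0,0,0]]' 35; python3 -m pendant '[[0.2,0,0,-0.02,0,0,0],[0.2,0,0,-0.06,0,0,0],[0.2,0,0,-0.1,0,0,0],[0.2,0,0,-0.13,0,0,-0.1],[0.2,0,0,-0.13,0,0,-0.2]]'; python3 to.py .5665 .164 .15 95.7
```

```text
time_s: 11.2
position: [0.5594, -0.2199, 0.0264]
tool_rot: [[0.5, 0.866, -0.0], [0.866, -0.5, 0.0], [0.0, -0.0, -1.0]]
ft_force: [1.0, -0.8, 0.5]
grip_width: 0.0701
gripper_force: 0.0
time_s: 11.82
position: [0.5598, -0.2207, 0.0275]
tool_rot: [[0.501, 0.865, 0.002], [0.865, -0.501, -0.001], [0.0, 0.002, -1.0]]
ft_force: [-0.9, 1.1, 5.8]
grip_width: 0.0393
gripper_force: 36.7
time_s: 12.45
position: [0.56, -0.2209, 0.1591]
tool_rot: [[0.316, 0.949, 0.004], [0.949, -0.316, -0.003], [-0.001, 0.005, -1.0]]
ft_force: [0.5, -0.0, -1.2]
grip_width: 0.0394
gripper_force: 35.9
t 12.45 pos [ 0.56   -0.2209  0.1591] shift [ 0.3673 -0.1155  0.0081] turn [ 0.005  0.002 -0.421]
```

```bash
python3 -m pendant '[[0.2,0.046,-0.0145,0,0,0,-0.06],[0.2,0.092,-0.029,0,0,0,-0.12],[0.2,0.138,-0.043,0,0,0,-0.2],[0.2,0.184,-0.058,0,0,0,-0.3],[0.2,0.23,-0.072,0,0,0,-0.42]]'; python3 to.py .5665 .164 .12 95.7
```

```text
time_s: 13.08
position: [0.5642, 0.022, 0.1565]
tool_rot: [[-0.098, 0.995, 0.0], [0.995, 0.098, -0.0], [-0.0, 0.0, -1.0]]
ft_force: [0.4, 0.3, -0.2]
grip_width: 0.0391
gripper_force: 36.0
t 13.075 pos [0.5642 0.022  0.1565] shift [0.1411 0.0162 0.0365] turn [ 0.     0.    -0.001]
```

```bash
python3 -m pendant '[[0.2,0.05,0.006,0,0,0,0],[0.2,0.1,0.011,0.015,0,0,0],[0.2,0.141,0.016,0.036,0,0,0],[0.2,0.141,0.016,0.036,0,0,0],[0.2,0.141,0.016,0.036,0,0,0]]'; python3 - <<'E'
from h import *
im=env.get_image("wrist"); cv2.imwrite("pics/w7.png",im["image"])
E
python3 to.py .5665 .164 .0475 95.7
```

```text
time_s: 13.7
position: [0.5672, 0.162, 0.1206]
tool_rot: [[-0.095, 0.995, 0.0], [0.995, 0.095, -0.0], [-0.0, 0.0, -1.0]]
ft_force: [0.4, 0.2, -0.6]
grip_width: 0.0393
gripper_force: 35.9
t 13.75 pos [0.5673 0.1615 0.1209] shift [ 0.0025 -0.0007  0.0734] turn [ 0.001  0.    -0.005]
```

View pics/w7.png

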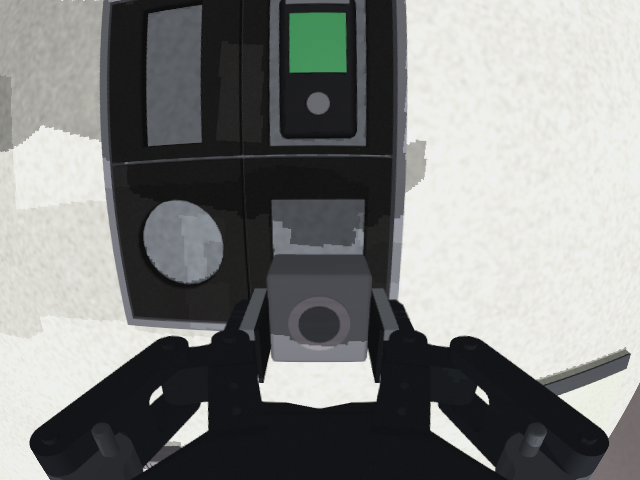

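The module hangs centred over the square pocket (columns 272-365), so I lower it.

```bash
python3 -m pendant '[[0.2,0.0025,-0.001,0.03,0,0,-0.005],[0.2,0.0025,-0.001,0.05,0,0,-0.005],[0.2,0.0025,-0.001,0.063,0,0,-0.005],[0.2,0.0025,-0.001,0.069,0,0,-0.005],[0.2,0.0025,-0.001,0.069,0,0,-0.005]]'; python3 -m pendant '[[0.2,0,0,0.001,0,0,0],[0.2,0,0,0.0025,0,0,0],[0.2,0,0,0.0035,0,0,0],[0.2,0,0,0.0035,0,0,0]]'; python3 to.py .5665 .164 .0475 95.7
```

```text
time_s: 14.38
position: [0.566, 0.1645, 0.0516]
tool_rot: [[-0.099, 0.995, 0.0], [0.995, 0.099, -0.0], [-0.0, 0.0, -1.0]]
ft_force: [-0.2, -0.4, -0.1]
grip_width: 0.0391
gripper_force: 35.9
time_s: 14.88
position: [0.5657, 0.1648, 0.0478]
tool_rot: [[-0.1, 0.995, -0.0], [0.995, 0.1, -0.0], [-0.0, -0.0, -1.0]]
ft_force: [-0.3, 0.2, -0.7]
grip_width: 0.0391
gripper_force: 35.9
t 14.875 pos [0.5657 0.1648 0.0478] shift [-0.0008  0.0007  0.0003] turn [-0.     0.     0.001]
```

```bash
python3 -m pendant '[[0.2,0,0,0.001,0,0,0],[0.2,0,0,0.001,0,0,0],[0.2,0,0,0.001,0,0,0]]'; python3 -m pendant '[[0.2,0,0,0.0005,0,0,0],[0.2,0,0,0.0005,0,0,0]]'
```

```text
time_s: 15.25
position: [0.5658, 0.1648, 0.0475]
tool_rot: [[-0.1, 0.995, 0.001], [0.995, 0.1, -0.0], [-0.0, 0.001, -1.0]]
ft_force: [-3.0, -1.3, 6.0]
grip_width: 0.039
gripper_force: 36.6
time_s: 15.5
position: [0.5658, 0.1648, 0.0475]
tool_rot: [[-0.1, 0.995, 0.001], [0.995, 0.1, -0.0], [-0.0, 0.001, -1.0]]
ft_force: [-4.5, 0.1, 9.4]
grip_width: 0.0394
gripper_force: 37.1
```

```bash
python3 -m pendant '[[0.7,0,0,0,0,0,0],[0.7,0,0,0,0,0,0],[0.7,0,0,0,0,0,0],[0.7,0,0,-0.03,0,0,0],[0.9,0,0,-0.08,0,0,0]]'; python3 -m pendant '[[1,-0.05,0,-0.03,0,0,0],[1,-0.1,0,-0.05,0,0,0],[1,-0.15,0,-0.05,0,0,0]]'; python3 to.py .568 -.087 .15 95.7
```

```text
time_s: 16.12
position: [0.565, 0.1646, 0.1257]
tool_rot: [[-0.1, 0.995, -0.004], [0.995, 0.1, -0.0], [0.0, -0.004, -1.0]]
ft_force: [0.7, -0.1, -0.2]
grip_width: 0.0758
gripper_force: 0.0
time_s: 16.5
position: [0.5814, 0.0139, 0.178]
tool_rot: [[-0.1, 0.995, 0.003], [0.995, 0.1, -0.001], [-0.001, 0.003, -1.0]]
ft_force: [-0.2, 0.9, -0.5]
grip_width: 0.0856
gripper_force: 0.0
t 16.5 pos [0.5814 0.0139 0.178 ] shift [-0.0991 -0.0235  0.0281] turn [0.003 0.001 0.001]
```

```bash
python3 -m pendant '[[1,-0.05,-0.012,0,0,0,0],[1,-0.099,-0.0235,0.028,0,0,0],[1,-0.099,-0.0235,0.028,0,0,0],[1,-0.099,-0.0235,0.028,0,0,0]]'
python3 - <<'E'
from h import *
im=env.get_image("wrist"); cv2.imwrite("pics/w8.png",im["image"])
s=env.observe();T=np.array(s["tool_rot"])
for a in env.tip_of("wrist","bottle_short")[:2]: print(a, T.T@(onz(im,*a["centre"],0,True)-s["position"]))
E
python3 to.py .568 -.087 .035 95.7
```

```text
time_s: 17.0
position: [0.5674, -0.0851, 0.1484]
tool_rot: [[-0.1, 0.995, 0.0], [0.995, 0.1, 0.0], [0.0, 0.0, -1.0]]
ft_force: [0.1, 0.0, 1.6]
grip_width: 0.0853
gripper_force: 0.0
{'centre': [318.4, 230.1], 'conf': 0.6} [-0.00298383 -0.00098195  0.14870697]
t 17.1 pos [ 0.5676 -0.0844  0.1488] shift [-0.0026  0.      0.1138] turn [0.001 0.    0.002]
```

View pics/w8.png

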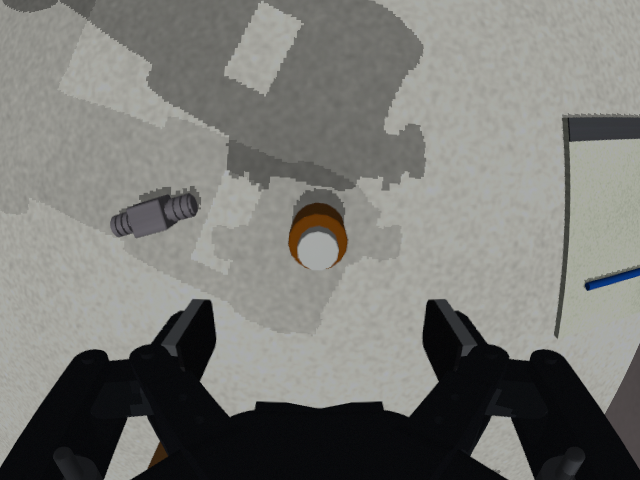

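The short bottle, cap at (318,250), is centred between the jaws.

```bash
python3 -m pendant '[[1,-0.0025,0,0.04,0,0,0],[1,-0.0025,0,0.08,0,0,0],[1,-0.0025,0,0.105,0,0,0],[1,-0.0025,0,0.115,0,0,0],[0.6,-0.0025,0,0.115,0,0,0]]' 30
python3 -m pendant '[[0.2,0,0,0,0,0,0],[0.2,0,0,0,0,0,0],[0.2,0,0,0,0,0,0],[0.2,0,0,0,0,0,0],[0.2,0,0,0,0,0,0]]' 30; python3 -m pendant '[[0.2,0,0,-0.02,0,0,0],[0.2,0,0,-0.06,0,0,0],[0.2,0,0,-0.1,0,0,0],[0.2,0,0,-0.12,0,0,0],[0.2,0,0,-0.12,0,0,0]]'; python3 to.py .4765 .1545 .15 95.7
```

```text
time_s: 17.73
position: [0.5678, -0.0873, 0.0336]
tool_rot: [[-0.101, 0.995, 0.0], [0.995, 0.101, -0.0], [-0.0, 0.0, -1.0]]
ft_force: [-0.2, -0.4, -1.2]
grip_width: 0.0698
gripper_force: 0.0
time_s: 18.35
position: [0.5681, -0.0879, 0.0346]
tool_rot: [[-0.1, 0.995, 0.002], [0.995, 0.1, -0.001], [-0.001, 0.002, -1.0]]
ft_force: [-0.5, 0.6, 6.3]
grip_width: 0.0392
gripper_force: 30.0
time_s: 18.98
position: [0.568, -0.088, 0.1548]
tool_rot: [[-0.1, 0.995, 0.003], [0.995, 0.1, -0.001], [-0.002, 0.003, -1.0]]
ft_force: [0.3, 0.6, -1.0]
grip_width: 0.0389
gripper_force: 30.5
t 18.975 pos [ 0.568  -0.088   0.1548] shift [ 0.2505 -0.0668  0.0042] turn [0.003 0.002 0.001]
```

```bash
python3 -m pendant '[[0.2,0.05,-0.013,0,0,0,0],[0.2,0.1,-0.027,0,0,0,0],[0.2,0.15,-0.04,0,0,0,0],[0.2,0.2,-0.054,0,0,0,0],[0.2,0.25,-0.067,0.01,0,0,0]]'; python3 -m pendant '[[0.2,0,0,0.01,0,0,0],[0.2,0,0,0.01,0,0,0]]'; python3 - <<'E'
from h import *
im=env.get_image("wrist"); cv2.imwrite("pics/w9.png",im["image"])
E
python3 to.py .4765 .1545 .0546 95.7
```

```text
time_s: 19.6
position: [0.4749, 0.1556, 0.1426]
tool_rot: [[-0.1, 0.995, -0.0], [0.995, 0.1, -0.0], [0.0, -0.0, -1.0]]
ft_force: [0.3, 0.6, -0.2]
grip_width: 0.0387
gripper_force: 30.5
time_s: 19.85
position: [0.4755, 0.1539, 0.1321]
tool_rot: [[-0.1, 0.995, -0.002], [0.995, 0.1, -0.0], [-0.0, -0.002, -1.0]]
ft_force: [0.7, -0.6, -1.1]
grip_width: 0.0385
gripper_force: 30.5
t 19.9 pos [0.476  0.1535 0.1326] shift [0.0009 0.0007 0.078 ] turn [-0.001  0.    -0.   ]
```

View pics/w9.png

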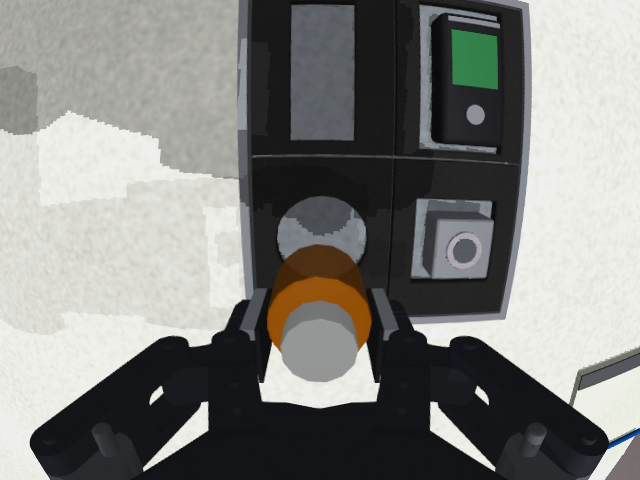

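The bottle hangs over the round pocket, centred at column 320, and the module sits in its square pocket at (463,250). I lower the bottle.

```bash
python3 -m pendant '[[0.2,0.001,0.001,0.03,0,0,0],[0.2,0.001,0.001,0.055,0,0,0],[0.2,0.001,0.001,0.068,0,0,0],[0.2,0.001,0.001,0.074,0,0,0],[0.2,0.001,0.001,0.074,0,0,0]]'; python3 -m pendant '[[0.2,0,0,0.001,0,0,0],[0.2,0,0,0.002,0,0,0],[0.2,0,0,0.003,0,0,0],[0.2,0,0,0.003,0,0,0]]'; python3 -m pendant '[[0.2,0,0,0.001,0,0,0],[0.2,0,0,0.001,0,0,0],[0.2,0,0,0.001,0,0,0]]'
```

```text
time_s: 20.52
position: [0.4771, 0.1551, 0.0595]
tool_rot: [[-0.099, 0.995, 0.0], [0.995, 0.099, 0.0], [-0.0, 0.0, -1.0]]
ft_force: [-0.6, 0.0, -0.3]
grip_width: 0.039
gripper_force: 30.5
time_s: 21.02
position: [0.4767, 0.1553, 0.0563]
tool_rot: [[-0.1, 0.995, -0.0], [0.995, 0.1, -0.0], [0.0, -0.0, -1.0]]
ft_force: [-0.8, -1.1, -1.4]
grip_width: 0.039
gripper_force: 30.5
time_s: 21.4
position: [0.4768, 0.1553, 0.0553]
tool_rot: [[-0.1, 0.995, -0.0], [0.995, 0.1, -0.0], [-0.0, -0.0, -1.0]]
ft_force: [0.6, -0.1, -0.2]
grip_width: 0.0389
gripper_force: 30.5
```

```bash
python3 -m pendant '[[0.2,0,0,0.001,0,0,0],[0.2,0,0,0.001,0,0,0],[0.2,0,0,0.001,0,0,0]]'; python3 -m pendant '[[0.2,0,0,0.0005,0,0,0],[0.2,0,0,0.0005,0,0,0]]'
```

```text
time_s: 21.78
position: [0.4768, 0.1553, 0.0545]
tool_rot: [[-0.1, 0.995, 0.0], [0.995, 0.1, 0.0], [-0.0, 0.0, -1.0]]
ft_force: [-1.2, 0.4, 5.6]
grip_width: 0.0386
gripper_force: 31.0
time_s: 22.02
position: [0.4768, 0.1553, 0.0545]
tool_rot: [[-0.1, 0.995, 0.001], [0.995, 0.1, 0.0], [-0.0, 0.001, -1.0]]
ft_force: [-3.5, -0.7, 12.1]
grip_width: 0.0393
gripper_force: 31.7
```

```bash
python3 -m pendant '[[0.7,0,0,0,0,0,0],[0.7,0,0,0,0,0,0],[0.7,0,0,0,0,0,0],[0.7,0,0,-0.03,0,0,0],[0.7,0,0,-0.08,0,0,0]]'; python3 -m pendant '[[0.9,0,0,-0.03,0,0,0],[1,-0.02,0,-0.04,0,0,0.16],[1,-0.07,0,-0.04,0,0,0.32]]'; python3 to.py .439 -.0865 .15 19
```

```text
time_s: 22.65
position: [0.4761, 0.1552, 0.1335]
tool_rot: [[-0.1, 0.995, -0.004], [0.995, 0.1, -0.0], [0.0, -0.004, -1.0]]
ft_force: [0.7, -0.5, 1.1]
grip_width: 0.0595
gripper_force: 0.0
time_s: 23.02
position: [0.484, 0.0859, 0.1747]
tool_rot: [[0.22, 0.975, 0.002], [0.975, -0.22, 0.0], [0.001, 0.002, -1.0]]
ft_force: [1.8, -0.5, -0.6]
grip_width: 0.0856
gripper_force: 0.0
t 23.025 pos [0.484  0.0859 0.1747] shift [-0.1781 -0.0059  0.0246] turn [ 0.002 -0.002  1.017]
```

```bash
python3 -m pendant '[[1,-0.03,-0.001,0,0,0,0.18],[1,-0.06,-0.002,0,0,0,0.35],[1,-0.1,-0.003,0,0,0,0.53],[1,-0.14,-0.005,0.01,0,0,0.7],[1,-0.178,-0.006,0.025,0,0,0.87]]'; python3 to.py .439 -.0865 .12 19
```

```text
time_s: 23.65
position: [0.4388, -0.088, 0.1487]
tool_rot: [[0.889, 0.457, 0.001], [0.457, -0.889, -0.0], [0.001, 0.001, -1.0]]
ft_force: [1.0, -0.4, -0.1]
grip_width: 0.0855
gripper_force: 0.0
t 23.65 pos [ 0.4388 -0.088   0.1487] shift [ 0.0009 -0.0013  0.0287] turn [ 0.001 -0.001  0.144]
```

```bash
python3 -m pendant '[[1,0.001,-0.001,0.015,0,0,0.144],[1,0.001,-0.001,0.029,0,0,0.144],[1,0.001,-0.001,0.029,0,0,0.144],[1,0.001,-0.001,0.029,0,0,0.144]]'
python3 - <<'E'
from h import *
im=env.get_image("wrist"); cv2.imwrite("pics/w10.png",im["image"])
s=env.observe();T=np.array(s["tool_rot"])
for a in env.trace("wrist","connector")[:1]:
    cs,_=cv2.findContours(a["mask"].astype(np.uint8),cv2.RETR_EXTERNAL,cv2.CHAIN_APPROX_NONE)
    w=np.array([(T.T@(onz(im,u,v,.015,True)-s["position"]))[:2] for u,v in max(cs,key=len)[:,0]]).astype(np.float32); print(a["bbox"],cv2.minAreaRect(w))
for a in env.tip_of("wrist","connector")[:2]: print(a, T.T@(onz(im,*a["centre"],0,True)-s["position"]))
E
python3 to.py .439 -.0865 .024 19
```

```text
time_s: 24.15
position: [0.4397, -0.0854, 0.1202]
tool_rot: [[0.944, 0.331, 0.0], [0.331, -0.944, -0.0], [0.0, 0.0, -1.0]]
ft_force: [0.2, 0.1, 0.8]
grip_width: 0.0852
gripper_force: 0.0
[316.2, 246.6, 39.0, 113.5] ((-0.003332965075969696, -0.001481369137763977), (0.02534499205648899, 0.07760303467512131), 89.31803131103516)
{'centre': [315.2, 238.1], 'conf': 0.58} [-0.00052126 -0.00190843  0.12030215]
t 24.3 pos [ 0.4397 -0.0854  0.1203] shift [-0.0011  0.0007  0.0963] turn [ 0.001 -0.001  0.005]
```

View pics/w10.png

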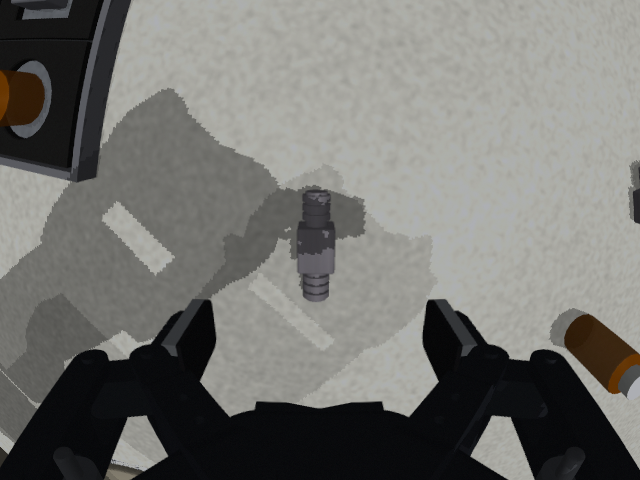

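The connector (barbs at both ends, centre (316,246)) lies in line with the jaws.

```bash
python3 -m pendant '[[1,-0.0025,-0.0015,0.03,0,0,-0.01],[1,-0.0025,-0.0015,0.06,0,0,-0.01],[1,-0.0025,-0.0015,0.085,0,0,-0.01],[1,-0.0025,-0.0015,0.0955,0,0,-0.01],[0.6,-0.0025,-0.0015,0.0955,0,0,-0.01]]' 35
python3 -m pendant '[[0.1,0,0,0,0,0,0],[0.1,0,0,0,0,0,0],[0.1,0,0,0,0,0,0],[0.1,0,0,0,0,0,0],[0.1,0,0,0,0,0,0]]' 35;python3 -m pendant '[[0.1,0,0,0,0,0,0],[0.1,0,0,0,0,0,0]]'; python3 -m pendant '[[0.1,0,0,-0.02,0,0,0],[0.1,0,0,-0.06,0,0,0],[0.1,0,0,-0.1,0,0,0],[0.1,0,0,-0.13,0,0,-0.1],[0.1,0,0,-0.13,0,0,-0.2]]'; python3 to.py .466 .265 .15 95.7
```

```text
time_s: 24.92
position: [0.4367, -0.0848, 0.0243]
tool_rot: [[0.94, 0.34, -0.0], [0.34, -0.94, 0.0], [-0.0, -0.0, -1.0]]
ft_force: [-0.3, -0.6, 0.5]
grip_width: 0.0699
gripper_force: 0.0
time_s: 25.55
position: [0.4369, -0.085, 0.025]
tool_rot: [[0.94, 0.34, 0.001], [0.34, -0.94, -0.001], [0.001, 0.001, -1.0]]
ft_force: [-0.6, 0.3, 5.9]
grip_width: 0.023
gripper_force: 34.7
time_s: 25.8
position: [0.4369, -0.085, 0.025]
tool_rot: [[0.94, 0.34, 0.001], [0.34, -0.94, -0.001], [0.001, 0.001, -1.0]]
ft_force: [-1.1, 0.6, 5.4]
grip_width: 0.0231
gripper_force: 34.7
time_s: 26.42
position: [0.4373, -0.0851, 0.1566]
tool_rot: [[0.852, 0.523, 0.004], [0.523, -0.852, -0.002], [0.003, 0.004, -1.0]]
ft_force: [0.3, -0.5, -1.8]
grip_width: 0.0232
gripper_force: 34.9
t 26.425 pos [ 0.4373 -0.0851  0.1566] shift [ 0.2075 -0.2835  0.0059] turn [ 0.005  0.    -1.12 ]
```

```bash
python3 -m pendant '[[0.1,0.029,-0.04,0,0,0,-0.17],[0.1,0.059,-0.081,0,0,0,-0.34],[0.1,0.089,-0.122,0,0,0,-0.51],[0.1,0.119,-0.162,0,0,0,-0.68],[0.1,0.148,-0.2025,0,0,0,-0.85]]'; python3 to.py .466 .265 .13 95.7
```

```text
time_s: 27.05
position: [0.4576, 0.1668, 0.1546]
tool_rot: [[0.168, 0.986, 0.0], [0.986, -0.168, -0.0], [0.0, 0.0, -1.0]]
ft_force: [1.3, -0.2, -0.6]
grip_width: 0.023
gripper_force: 34.9
t 27.05 pos [0.4576 0.1668 0.1546] shift [ 0.0982 -0.0082  0.0246] turn [ 0.     0.    -0.268]
```

```bash
python3 -m pendant '[[0.1,0.05,-0.004,0,0,0,-0.14],[0.1,0.098,-0.008,0,0,0,-0.268],[0.1,0.098,-0.008,0.025,0,0,-0.268],[0.1,0.098,-0.008,0.025,0,0,-0.268],[0.1,0.098,-0.008,0.025,0,0,-0.268]]'; python3 - <<'E'
from h import *
im=env.get_image("wrist"); cv2.imwrite("pics/w11.png",im["image"])
E
python3 to.py .466 .265 .045 95.7
```

```text
time_s: 27.68
position: [0.4671, 0.2627, 0.1301]
tool_rot: [[-0.093, 0.996, 0.001], [0.996, 0.093, 0.0], [0.0, 0.001, -1.0]]
ft_force: [1.3, -1.2, -1.4]
grip_width: 0.0232
gripper_force: 34.8
t 27.725 pos [0.4673 0.2626 0.1303] shift [ 0.0025 -0.0012  0.0853] turn [ 0.001 -0.    -0.006]
```

View pics/w11.png

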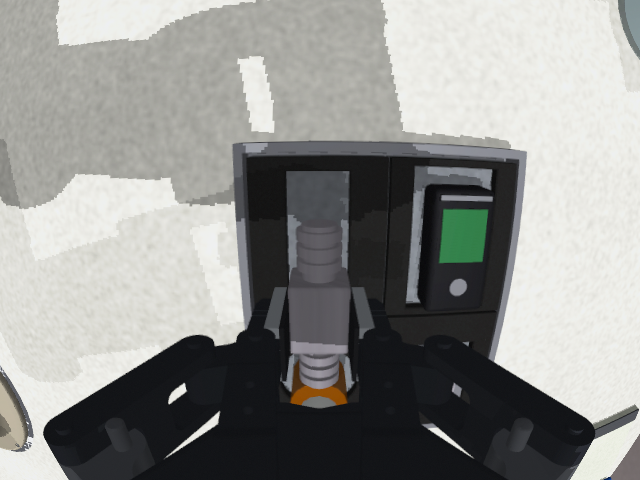

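The connector hangs in line over the slot (columns 287-350), so I lower it.

```bash
python3 -m pendant '[[0.1,0.0025,-0.001,0.03,0,0,-0.006],[0.1,0.0025,-0.001,0.058,0,0,-0.006],[0.1,0.0025,-0.001,0.074,0,0,-0.006],[0.1,0.0025,-0.001,0.081,0,0,-0.006],[0.1,0.0025,-0.001,0.081,0,0,-0.006]]'; python3 -m pendant '[[0.1,0,0,0.001,0,0,0],[0.1,0,0,0.002,0,0,0],[0.1,0,0,0.003,0,0,0],[0.1,0,0,0.003,0,0,0]]'; python3 -m pendant '[[0.1,0,0,0.001,0,0,0],[0.1,0,0,0.001,0,0,0],[0.1,0,0,0.001,0,0,0]]'
```

```text
time_s: 28.35
position: [0.4659, 0.2653, 0.0488]
tool_rot: [[-0.099, 0.995, 0.001], [0.995, 0.099, 0.0], [0.0, 0.001, -1.0]]
ft_force: [0.3, 0.0, -1.0]
grip_width: 0.0233
gripper_force: 34.9
time_s: 28.85
position: [0.4656, 0.2654, 0.0453]
tool_rot: [[-0.1, 0.995, -0.0], [0.995, 0.1, -0.0], [-0.0, -0.0, -1.0]]
ft_force: [-1.0, -0.5, -1.2]
grip_width: 0.0231
gripper_force: 34.9
time_s: 29.22
position: [0.4656, 0.2655, 0.045]
tool_rot: [[-0.1, 0.995, 0.001], [0.995, 0.1, 0.0], [0.0, 0.001, -1.0]]
ft_force: [-2.1, -1.3, 6.9]
grip_width: 0.023
gripper_force: 35.9
```

Contact comes at exactly the expected height, so I release, rise and check.

```bash
python3 -m pendant '[[0.5,0,0,0,0,0,0],[0.5,0,0,0,0,0,0],[0.5,0,0,0,0,0,0],[0.5,0,0,-0.03,0,0,0],[0.5,0,0,-0.08,0,0,0]]'; python3 -m pendant '[[0.5,0,0,-0.06,0,0,0],[0.5,-0.05,0.04,-0.1,0,0,0],[0.5,-0.08,0.04,-0.1,0,0,0],[0.5,-0.08,0.04,-0.1,0,0,0]]'; python3 - <<'E'
from h import *
a=env.get_image("side")["image"][255:405,160:345]; b=env.get_image("wrist")["image"]
a=cv2.resize(a,(555,450)); b=cv2.resize(b,(0,0),fx=.8,fy=.8)
cv2.imwrite("pics/a12.png",a); cv2.imwrite("pics/w12.png",b)
E
```

```text
time_s: 29.85
position: [0.4649, 0.2651, 0.124]
tool_rot: [[-0.1, 0.995, -0.004], [0.995, 0.1, -0.001], [-0.001, -0.004, -1.0]]
ft_force: [0.3, -0.8, 0.2]
grip_width: 0.0429
gripper_force: 0.0
time_s: 30.35
position: [0.5142, 0.188, 0.2247]
tool_rot: [[-0.097, 0.995, 0.001], [0.995, 0.097, -0.0], [-0.0, 0.001, -1.0]]
ft_force: [-0.1, 0.5, -0.8]
grip_width: 0.0426
gripper_force: 0.0
```

View pics/a12.png

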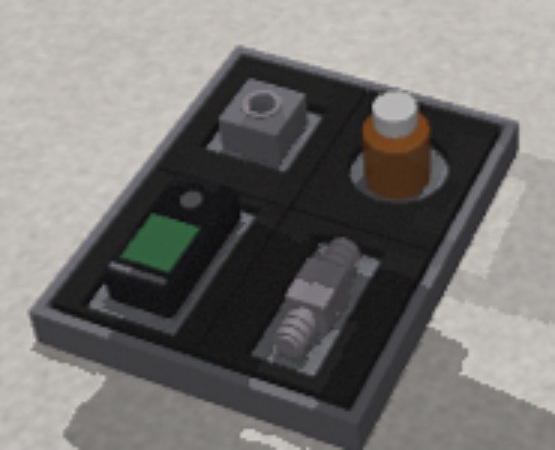

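View pics/w12.png

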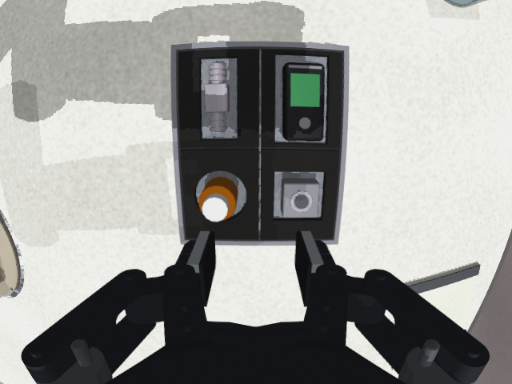

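Both views show all four things seated flat in their pockets and the bottle upright. The robot is clear of everything.

```bash
python3 -c "
from rig import env
print(env.close_job())"
```

```text
the job is handed in; nothing more can be done
None
```

I packed the tester, module, short bottle and connector in that order, each set down flat in its pocket with the bottle upright; I never touched the tall bottle or the plug, and handed in at about 30 s.

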